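# Renew the dry keeper's cartridges and crack its sealed lid

## Robot

A 6-joint arm with a two-finger parallel gripper is mounted at the origin on the work surface; the furniture and walls round the work are solid. World frame = base frame: x ahead of the robot, y to its left, z up, the work surface at z = 0. Lengths are in mm, angles in rad, forces in N, time in s.
With the tool pointing down it reaches from about 275 to 1000 mm from the base axis. Payload 8.4 kg.
Tool frame: the origin (TCP) lies midway between the tips of the shut fingers; the grasp point (between the pads) lies 19 mm behind it; z points along the fingers, y is the line along which they close (so a half turn about z gives the same grasp; the last joint's range is limited). The gripper opens to 85 mm and grips with 20 to 120 N. Pads are 22 mm wide; open, the fingers measure 114 mm over their backs; the gripper's body (76 mm by 85 mm) begins 54 mm behind the grasp point. The pads swing forward as they close: fully open they stand 13 mm farther back than shut.
Start: joints at [-1.317, 0.353, 1.633, -0, 1.155, -0.002], TCP at [158.136, -604.666, 231.281] pointing down, gripper open.
Joint ranges: [-2.63, 2.63], [-0.92, 2.1], [0.06, 2.66], [-1.3, 4.44], [0, 2.69], [-3.02, 3.02]. Speed limits (rad/s): [2.22, 2.22, 2.79, 3.14, 3.14, 3.14].

## Interface

Orientations are given as [roll, pitch, yaw] about the fixed x, y, z axes, in that order (R = Rz(yaw) Ry(pitch) Rx(roll)).
In Python, from rig import monitor, imaging, r gives the robot as it stands.
- The arm moves only by the tool drive_tool, never from a script. Its argument "plan" is a list of rows, each an object of numbers: "x", "y", "z": the shift along the tool's x, y, z in units of 50 mm (1.0 is 50 mm); "ax", "ay", "az": the turn, a rotation vector about the tool's x, y, z in units of 6 degrees (1.0 is 6 degrees); "hand": the finger opening in mm, from 0 to 85.4. In form: [{"x": .., "y": .., "z": .., "ax": .., "ay": .., "az": .., "hand": ..}, ...]. A call has 1 to 8 rows; each row is the pose to reach, as a shift and turn from the pose commanded when the call began, along the tool's axes at that moment; what a row does not reach only later rows make up. A row lasts 1/10 s, in which the tool goes at most 50 mm and 8.59 degrees, less where a joint would pass 70% of its speed; a pose out of reach is approached as far as the arm can. A call with a gripper value outside its range is refused whole. The fingers move at their own pace and stop on an object; "grip_force" is the grip in N (left out, the last holds). Time passes only in rows, so rows that repeat a pose let the fingers close. It gives the time, the measured TCP pose, the force, the opening and the grip force at its end, in the units of the state.
- monitor.sense(): the state, without advancing time (a new reading comes with each control period).
- imaging.grab_frame(name): name is "scene" or "top" or "wrist"; returns the picture (400x640x3 uint8, red, green, blue); there is no depth.
- imaging.camera_info(name): a dict with "mtx" (3x3 intrinsics, pixels), "R" (3x3) and "t" (3): a world point X has camera coordinates R X + t. Camera axes: x right, y down, z forward; pixel columns grow to the right and rows downward; lengths in mm; the calibration is good to about 2 mm. A picture is of the moment at which its call begins: read the wrist's pose just before it. camera_info takes no time and is no camera call; for the wrist camera it gives the pose at the moment of the call.
- r.sign_off(): hands the job in; it is judged then, once.
The state is a dict: "clock": time; "qpos": joint angles; "qvel": joint speeds; "joint_efforts": joint torques, N m; "eef_pos": TCP position; "tcp_rot": TCP orientation; "contact_force": force on the tool from outside, world axes, zero at the start; "wrist_torque": the same for the moment, N m; "opening": opening from 0.0 (shut) to 1.0 (fully open); "grasp_force": force on a finger pad.
Only numpy, scipy, OpenCV 4.12 (cv2) and the standard library are available. Lean on these libraries where they do the work, as an engineer would, in place of code of your own. Each camera call takes 0.05 s, during which the arm holds its last target. There are 200 camera calls.

## Task

Renew the drying cartridges of the white moss keeper: first put the blue-capped cartridge into the well marked with one dot and let it go, then the orange-capped one into the well with two dots, each upright and right down in its well. Only then pull the lid up by its steel bar until the sticky seal gives way, without letting the lid fly open, and finish still gripping the bar with the lid held steady about 3 cm open at its front edge, so that the damp air can leave. Do not let go at the end, and do not disturb the other things on the bench.

Things in the scene. Friction and masses are not known exactly. Their poses are not given: they have to be found in the camera images.
- keeper: The dry keeper, fixed to the bench: a white case with a low grey deck in front, 250 mm (own x) by 220 mm (own y). Origin under its centre, on the bench; x points to its back (hinge side), y to its left, z up. The deck covers x -125 to -45 mm, its top at z 35 mm, with two round wells. The case covers x -45 to 125 mm, its rim at z 80 mm, shut by a clear lid with a blue rim, whose top lies at z 87 mm when shut.
- well_1 (a point): Centre of the mouth of the well with ONE black dot (the left one, at keeper x -85, y +50 mm), level with the deck's top, 35 mm above the bench. The well is round, 38 mm wide and 28 mm deep, with a 2 mm chamfer. Same axes as the keeper.
- well_2 (a point): The same for the well with TWO black dots (the right one, at keeper x -85, y -50 mm).
- cart_blue_mid (a point): Centre (35 mm up) of the blue-capped cartridge: a loose upright white cylinder with a blue upper half, 34 mm across, 70 mm tall, 80 g. z is its axis. Seated in a well its centre stands 7 mm above the well's mouth and its upper 42 mm stick out of the deck.
- cart_orange_mid (a point): The same for the orange-capped cartridge. Which cartridge stands nearer to the robot varies.
- cart_blue: The blue-capped cartridge; origin under its centre.
- cart_orange: The orange-capped cartridge; origin under its centre.
- lid_bar (a point): Middle of the lid's steel grip bar: a round bar 14 mm thick, along keeper y, 70 mm free between two posts, its axis 120 mm above the bench and 34 mm above the lid's top when shut, at keeper x -20 mm. It moves with the lid, on a circle of 150 mm radius about the hinge line; its own axes are those of the keeper when shut.
- lid_hinge (a point): Middle of the lid's hinge line, which runs along keeper y at keeper x 125 mm, 80 mm above the bench. Same axes as the keeper.
- lid (a joint): Opening angle of the lid about its hinge, rad: 0 shut, grows as the front edge rises (up to 1.3). The front edge is 170 mm from the hinge, so 0.18 is 30 mm open. A snap seal holds it: at 0 it takes about 11 to 18 N upward at the bar to start it (lid weight, 0.2 to 0.4 kg, included); by about 0.06 it is free with a small snap, and then only the lid's weight (1 to 3 N at the bar) is left. The lid does not stay open: let go, it falls back on to the seal, to about 0.05.
- tub_purple: Bystander: purple screw-top tub, 67 mm across, 50 mm tall, at the left. Origin under its centre.
- clock_motor_1: Bystander: black square clock movement, 56x56x33 mm, at the right. Origin under its centre.

How it is judged (in metres and radians):
On the way, in this order (a step that is already met when the one before it is completed fails the run):
1. the blue-capped cartridge is seated in the one-dot well and let go (horizontal distance between cart_blue_mid and well_1 below 0.006 m and z of cart_blue_mid in the frame of well_1 below 0.011 m and angle between cart_blue_mid's own z axis and vertical below 0.12 rad and contact force between the fingers and cart_blue below 0.1 N), for 0.2 s.
2. the orange-capped cartridge is seated in the two-dot well and let go (horizontal distance between cart_blue_mid and well_1 below 0.006 m and z of cart_blue_mid in the frame of well_1 below 0.011 m and angle between each of cart_blue_mid, cart_orange_mid's own z axis and vertical below 0.12 rad and horizontal distance between cart_orange_mid and well_2 below 0.006 m and z of cart_orange_mid in the frame of well_2 below 0.011 m and contact force between the fingers and cart_orange below 0.1 N), for 0.2 s.
3. the lid is broken free of its seal and is held open by the fingers (value of joint lid between 0.105 and 0.265 rad and contact force between the fingers and keeper above 0.5 N), for 0.2 s.
At the end, for the whole second after the job is handed in: The lid is held steady by the fingers between 0.105 and 0.265 rad (18 to 45 mm open at the front edge), where nothing but the hand carries it; both cartridges are upright and right down (within 4 mm) in their own wells, untouched (all of step 2 and all of step 3 and contact force between the fingers and cart_blue below 0.1 N and velocity of joint lid between -0.03 and 0.03 rad/s); the arm keeps its last pose, push and grip.
It fails at once if the lid is opened before both cartridges are seated (value of joint lid above 0.03 rad and not (horizontal distance between cart_blue_mid and well_1 below 0.006 m and z of cart_blue_mid in the frame of well_1 below 0.011 m and angle between each of cart_blue_mid, cart_orange_mid's own z axis and vertical below 0.12 rad and horizontal distance between cart_orange_mid and well_2 below 0.006 m and z of cart_orange_mid in the frame of well_2 below 0.011 m)).
It fails at once if the lid flies open (beyond 0.4 rad, 66 mm at its front edge) (value of joint lid above 0.4 rad).
It fails at once if the bystander tub_purple is disturbed (moved more than 20 mm) (distance of tub_purple from where it was at the start of the episode above 0.02 m).
It fails at once if the bystander clock_motor_1 is disturbed (moved more than 20 mm) (distance of clock_motor_1 from where it was at the start of the episode above 0.02 m).
It also fails if it takes over 67 s, if anything falls off the work surface, if the arm or the gripper's body presses on something with over 40 N, if the wrist force passes 120 N, or if a joint passes its speed limit or range.

## Working session

There is one attempt and no reset: what is moved stays moved. The work goes in short steps, Python scripts to look and compute and a tool call to move; the robot and the scene stay as the last step left them, time stands still between calls to the robot, and variables do not carry over. Pictures are saved under pics/ and viewed, at most 11 in all, crops included, and the job is handed in when it is done.

Besides the shell and the picture viewer there is one more tool, called after "Call:" by a JSON object that holds its "fn" and its "kwargs", one argument or row to a line. drive_tool: Moves the arm, as the interface text tells. Its arguments: {"type":"object","properties":{"plan":{"type":"array","items":{"type":"object","properties":{"x":{"type":"number"},"y":{"type":"number"},"z":{"type":"number"},"ax":{"type":"number"},"ay":{"type":"number"},"az":{"type":"number"},"hand":{"type":"number"}}}},"grip_force":{"type":"number"}},"required":["plan"]}

```bash
mkdir -p pics; cat > h.py <<'E'
import numpy as np, cv2
from rig import monitor, imaging, r
def grab(n,f=None):
    ci=imaging.camera_info(n); im=imaging.grab_frame(n)
    if f: cv2.imwrite('pics/'+f,im[...,::-1])
    return im,ci
def ray(ci,u,v,z):
    R=np.array(ci['R']);t=np.array(ci['t']);K=np.array(ci['mtx'])
    d=R.T@np.linalg.solve(K,[u,v,1.]);c=-R.T@t
    return c+d*(z-c[2])/d[2]
def proj(ci,X):
    p=np.array(ci['mtx'])@(np.array(ci['R'])@np.array(X)+np.array(ci['t']));return p[:2]/p[2]
E
python3 - <<'E'
from h import *
print(monitor.sense())
for n in('scene','top'):
    im,ci=grab(n,n+'0.png'); R=np.array(ci['R']);print(n,-R.T@np.array(ci['t']),R.round(2).tolist())
E
```

```text
{'clock': 0.0, 'qpos': array([-1.31739041e+00,  3.53652097e-01,  1.63412581e+00, -4.19534256e-07,
        1.15515226e+00, -2.42150995e-03]), 'qvel': array([ 0.00089355, -0.00089887, -0.00059216, -0.00178138,  0.00081698,
       -0.00108604]), 'joint_efforts': array([ 2.81466731e-03, -6.05245185e+01, -3.42061794e+01,  2.62409667e-04,
        9.48574743e-03,  2.33510065e-05]), 'eef_pos': array([ 158.02651503, -604.22175715,  230.56275331]), 'tcp_rot': array([-3.14025514e+00, -2.85522103e-06,  2.55827596e-01]), 'contact_force': array([ 0.5978705 , -0.18215779,  0.16898494]), 'wrist_torque': array([-0.00600641, -0.06831098, -0.02212122]), 'grasp_force': 0.0, 'opening': 1.0016781768208363}
scene [-354.55390862 -706.61481034  697.14551345] [[0.62, -0.79, -0.02], [-0.39, -0.28, -0.88], [0.68, 0.55, -0.48]]
top [ 127.86923313  -68.79068694 1979.79923761] [[0.19, -0.98, 0.01], [-0.96, -0.19, -0.21], [0.21, 0.03, -0.98]]
```

View pics/top0.png

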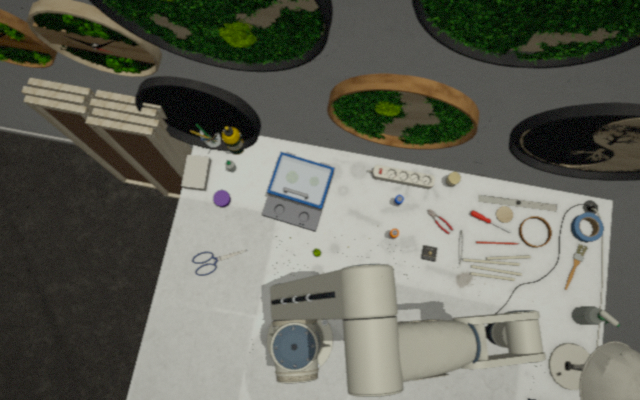

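View pics/scene0.png

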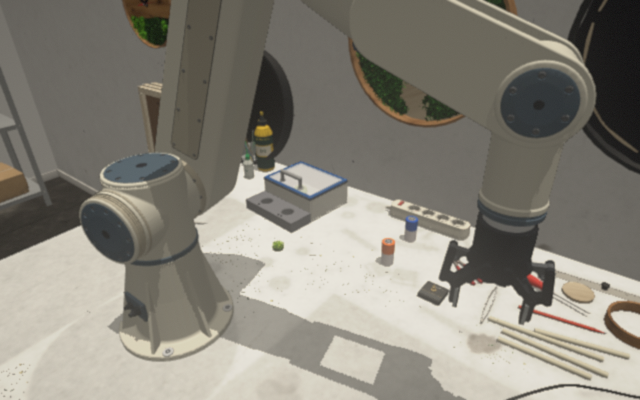

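The top view shows the keeper near (300,190), the blue cartridge at (398,199), orange at (394,233), tub at (222,198) and clock movement at (428,253). The scene view shows the same layout, with blue at (411,228), orange at (388,250) and the wells at (262,197) and (285,210).

```bash
python3 - <<'E'
from h import *
for n,bx in(('top',dict(b=(385,185,412,212),o=(383,222,405,243),keep=(255,140,340,235))),('scene',dict(b=(400,212,422,245),o=(376,234,400,270)))):
    im,ci=grab(n); hsv=cv2.cvtColor(im,cv2.COLOR_RGB2HSV)
    for k,(x0,y0,x1,y1) in bx.items():
        s=hsv[y0:y1,x0:x1]
        if k=='o': m=((s[...,0]<18)&(s[...,1]>110)&(s[...,2]>70))
        else: m=((s[...,0]>98)&(s[...,0]<125)&(s[...,1]>110)&(s[...,2]>60))
        v,u=np.nonzero(m);u=u+x0;v=v+y0
        print(n,k,len(u),u.mean(),v.mean(),u.min(),u.max(),v.min(),v.max(),ray(ci,u.mean(),v.mean(),60 if n=='top' else 54))
        if k=='keep':
            rect=cv2.minAreaRect(np.c_[u,v].astype(np.float32)); bp=cv2.boxPoints(rect)
            P=[ray(ci,*p,85) for p in bp]; print(np.round(P,1).tolist(), np.mean(P,0))
    if n=='top':
        c=im[130:240,250:350]; cv2.imwrite('pics/k.png',cv2.resize(c[...,::-1],None,fx=5,fy=5,interpolation=cv2.INTER_CUBIC))
E
```

```text
top b 23 397.2608695652174 200.7826086956522 395 401 197 203 [ 577.04183312 -271.99462881   60.        ]
top o 42 393.7142857142857 233.38095238095238 390 398 229 237 [ 449.42299284 -278.91197464   60.        ]
top keep 363 301.23691460055096 184.24242424242425 268 333 153 208 [571.08738611 104.3564368   60.        ]
[[509.6, 223.9, 85.0], [678.5, 211.1, 85.0], [653.3, -7.5, 85.0], [485.9, 9.0, 85.0]] [581.80099197 109.1404854   85.        ]
scene b 24 411.7916666666667 220.41666666666666 406 417 218 222 [ 599.79135403 -268.7647247    54.        ]
scene o 104 388.59615384615387 246.39423076923077 382 394 239 253 [ 451.41342954 -279.9017367    54.        ]
```

View pics/k.png

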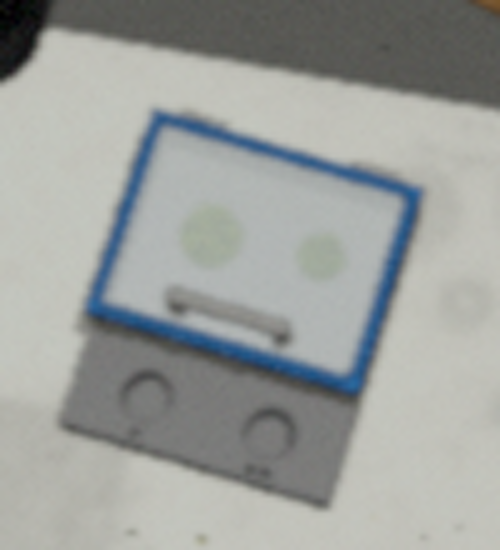

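Call:
{"fn": "drive_tool", "kwargs": {
  "plan": [
    {"x": 6.9,"y": -4.9,"z": -0.6,"az": 3.4},
    {"x": 6.9,"y": -4.9,"z": -0.6,"az": 3.4},
    {"x": 6.9,"y": -4.9,"z": -0.6,"az": 3.4},
    {"x": 6.9,"y": -4.9,"z": -0.6,"az": 3.4},
    {"x": 6.9,"y": -4.9,"z": -0.6,"az": 3.4},
    {"x": 6.9,"y": -4.9,"z": -0.6,"az": 3.4},
    {"x": 6.9,"y": -4.9,"z": -0.6,"az": 3.4},
    {"x": 6.9,"y": -4.9,"z": -0.6,"az": 3.4}
  ]
}}

```text
invalid input
```

Call:
{"fn": "drive_tool", "kwargs": {
  "plan": [
    {"x": 6.9,"y": -4.9,"z": -0.6,"ax": 0,"ay": 0,"az": 3.4,"hand": 85},
    {"x": 6.9,"y": -4.9,"z": -0.6,"ax": 0,"ay": 0,"az": 3.4,"hand": 85},
    {"x": 6.9,"y": -4.9,"z": -0.6,"ax": 0,"ay": 0,"az": 3.4,"hand": 85},
    {"x": 6.9,"y": -4.9,"z": -0.6,"ax": 0,"ay": 0,"az": 3.4,"hand": 85},
    {"x": 6.9,"y": -4.9,"z": -0.6,"ax": 0,"ay": 0,"az": 3.4,"hand": 85},
    {"x": 6.9,"y": -4.9,"z": -0.6,"ax": 0,"ay": 0,"az": 3.4,"hand": 85},
    {"x": 6.9,"y": -4.9,"z": -0.6,"ax": 0,"ay": 0,"az": 3.4,"hand": 85},
    {"x": 6.9,"y": -4.9,"z": -0.6,"ax": 0,"ay": 0,"az": 3.4,"hand": 85}
  ]
}}

```text
clock: 1.0
eef_pos: [414.7, -297.8, 259.8]
tcp_rot: [3.141, -0.0, -0.1]
contact_force: [0.8, -1.0, -0.1]
opening: 0.998
grasp_force: 0.0
```

```bash
python3 - <<'E'
from h import *
s=monitor.sense();print(s['eef_pos'],s['tcp_rot'],s['qvel'].round(2))
im,ci=grab('wrist','w1.png');R=np.array(ci['R']);print(-R.T@np.array(ci['t']),R.round(2).tolist(),ci['mtx'])
for X in((450,-280,70),(590,-270,70),(450,-280,0)):print(proj(ci,X))
E
```

```text
[ 414.72315623 -297.82344054  259.76174965] [ 3.14143420e+00 -2.94575045e-04 -1.00425579e-01] [ 0.98 -0.01 -0.08 -0.    0.08  0.97]
[ 496.39310868 -307.24276512  402.97902898] [[-0.1, -0.99, 0.0], [-0.94, 0.1, 0.31], [-0.31, 0.03, -0.95]] [[285.70195712   0.         314.97068865]
 [  0.         285.70195712 198.07670197]
 [  0.           0.           1.        ]]
[295.22669791 147.73012926]
[268.42526907   9.83961657]
[298.45583745 140.31439661]
```

View pics/w1.png

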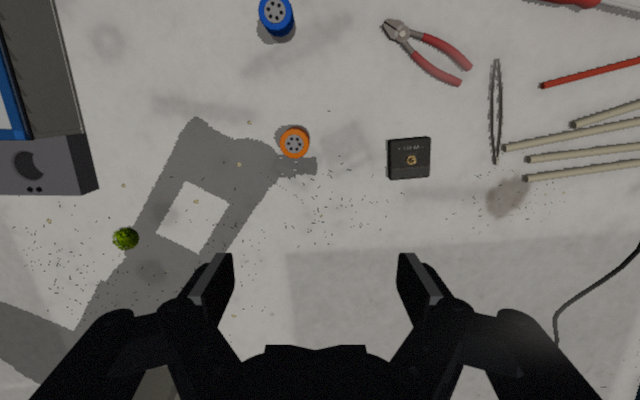

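The wrist view shows the blue cap at (276,14), the orange one at (294,142) with its vent disc visible, and the clock at (409,158).

```bash
cat >> h.py <<'E'
def caps(im,ci,box=None):
    hsv=cv2.cvtColor(im,cv2.COLOR_RGB2HSV);out={}
    for k,lo,hi in(('blue',(100,120,40),(128,255,255)),('orange',(3,120,60),(20,255,255))):
        m=cv2.inRange(hsv,lo,hi)
        if box: mm=np.zeros_like(m);x0,y0,x1,y1=box;mm[y0:y1,x0:x1]=m[y0:y1,x0:x1];m=mm
        cs,_=cv2.findContours(m,cv2.RETR_EXTERNAL,cv2.CHAIN_APPROX_NONE)
        res=[]
        for c in cs:
            if cv2.contourArea(c)<150: continue
            res.append((cv2.contourArea(c),cv2.boundingRect(c)))
        # light/grey vent disc inside the cap = centre of the top
        for a,(x,y,w,h) in res:
            s=hsv[y:y+h,x:x+w]; mk=((s[...,1]<90)&(s[...,2]>70)).astype(np.uint8)
            n,l,st,ce=cv2.connectedComponentsWithStats(mk)
            for i in range(1,n):
                bx=st[i]
                if bx[0]>0 and bx[1]>0 and bx[0]+bx[2]<w and bx[1]+bx[3]<h and bx[4]>25:
                    p=(bx[0]+bx[2]/2-.5+x,bx[1]+bx[3]/2-.5+y); out.setdefault(k,[]).append((np.round(p,1).tolist(),bx[2:].tolist(),ray(ci,*p,70).round(1).tolist()))
        print(k,res)
    print(out);return out
E
python3 - <<'E'
from h import *
im,ci=grab('wrist');print(monitor.sense()['eef_pos']);caps(im,ci,(240,0,340,180))
E
```

```text
[ 417.08232037 -295.56816673  260.0515086 ]
blue [(1057.0, (265, 0, 34, 41))]
orange [(680.0, (285, 131, 29, 31))]
{'blue': [([281.0, 15.5], [21, 24, 353], [588.9, -276.2, 70.0])], 'orange': [([299.0, 147.0], [19, 19, 230], [455.1, -279.0, 70.0])]}
```

Call:
{"fn": "drive_tool", "kwargs": {
  "plan": [
    {"x": 0.8,"y": -0.2,"z": 0.3,"ax": 0,"ay": 0,"az": 0,"hand": 85},
    {"x": 1.6,"y": -0.4,"z": 0.6,"ax": 0,"ay": 0,"az": 0,"hand": 85},
    {"x": 2.4,"y": -0.6,"z": 0.9,"ax": 0,"ay": 0,"az": 0,"hand": 85},
    {"x": 3.1,"y": -0.7,"z": 1.2,"ax": 0,"ay": 0,"az": 0,"hand": 85},
    {"x": 3.1,"y": -0.7,"z": 1.2,"ax": 0,"ay": 0,"az": 0,"hand": 85},
    {"x": 3.1,"y": -0.7,"z": 1.2,"ax": 0,"ay": 0,"az": 0,"hand": 85},
    {"x": 3.1,"y": -0.7,"z": 1.2,"ax": 0,"ay": 0,"az": 0,"hand": 85}
  ]
}}

```text
clock: 1.8
eef_pos: [570.6, -280.7, 199.7]
tcp_rot: [3.142, 0.001, -0.101]
contact_force: [-0.1, -0.6, 0.7]
opening: 0.996
grasp_force: 0.0
```

```bash
python3 - <<'E'
from h import *
s=monitor.sense();print(s['eef_pos'],s['tcp_rot'],abs(s['qvel']).max())
im,ci=grab('wrist','w2.png');caps(im,ci);print(proj(ci,(589,-276,70)))
E
```

```text
[ 570.55265931 -280.71297044  199.65015978] [ 3.14152312e+00  5.97394882e-04 -1.00702886e-01] 0.017198078762445713
blue [(961.0, (290, 152, 35, 37)), (2118.0, (0, 136, 52, 158))]
orange [(925.5, (308, 261, 30, 40)), (350.5, (575, 195, 65, 21))]
{'blue': [([306.5, 172.0], [22, 19, 232], [589.5, -275.9, 70.0])], 'orange': [([322.5, 288.5], [18, 16, 197], [454.5, -279.0, 70.0])]}
[306.68948133 172.52559827]
```

Call:
{"fn": "drive_tool", "kwargs": {
  "plan": [
    {"x": 0.37,"y": -0.13,"z": 0.8,"ax": 0,"ay": 0,"az": 0,"hand": 85},
    {"x": 0.37,"y": -0.13,"z": 1.6,"ax": 0,"ay": 0,"az": 0,"hand": 85},
    {"x": 0.37,"y": -0.13,"z": 2.3,"ax": 0,"ay": 0,"az": 0,"hand": 85},
    {"x": 0.37,"y": -0.13,"z": 2.9,"ax": 0,"ay": 0,"az": 0,"hand": 85},
    {"x": 0.37,"y": -0.13,"z": 3.33,"ax": 0,"ay": 0,"az": 0,"hand": 85},
    {"x": 0.37,"y": -0.13,"z": 3.33,"ax": 0,"ay": 0,"az": 0,"hand": 85},
    {"x": 0.37,"y": -0.13,"z": 3.33,"ax": 0,"ay": 0,"az": 0,"hand": 60},
    {"x": 0.37,"y": -0.13,"z": 3.33,"ax": 0,"ay": 0,"az": 0,"hand": 42}
  ],
  "grip_force": 30
}}

```text
clock: 2.65
eef_pos: [591.5, -276.4, 35.1]
tcp_rot: [3.141, -0.003, -0.101]
contact_force: [-0.1, -0.4, 0.6]
opening: 0.688
grasp_force: 0.0
```

Call:
{"fn": "drive_tool", "kwargs": {
  "plan": [
    {"x": 0,"y": 0,"z": 0,"ax": 0,"ay": 0,"az": 0,"hand": 20},
    {"x": 0,"y": 0,"z": 0,"ax": 0,"ay": 0,"az": 0,"hand": 20},
    {"x": 0,"y": 0,"z": 0,"ax": 0,"ay": 0,"az": 0,"hand": 20},
    {"x": 0,"y": 0,"z": 0,"ax": 0,"ay": 0,"az": 0,"hand": 20},
    {"x": 0,"y": 0,"z": 0,"ax": 0,"ay": 0,"az": 0,"hand": 20},
    {"x": 0,"y": 0,"z": 0,"ax": 0,"ay": 0,"az": 0,"hand": 20}
  ]
}}

```text
clock: 3.25
eef_pos: [591.5, -276.2, 34.5]
tcp_rot: [3.141, -0.002, -0.1]
contact_force: [-1.0, -1.3, 7.4]
opening: 0.392
grasp_force: 29.8
```

Call:
{"fn": "drive_tool", "kwargs": {
  "plan": [
    {"x": 0,"y": 0,"z": -0.5,"ax": 0,"ay": 0,"az": 0,"hand": 20},
    {"x": 0,"y": 0,"z": -1.2,"ax": 0,"ay": 0,"az": 0,"hand": 20},
    {"x": 0,"y": 0,"z": -1.9,"ax": 0,"ay": 0,"az": 0,"hand": 20},
    {"x": 0,"y": 0,"z": -2.6,"ax": 0,"ay": 0,"az": 0,"hand": 20},
    {"x": -0.2,"y": -0.4,"z": -3.3,"ax": 0,"ay": 0,"az": 0,"hand": 20},
    {"x": -0.6,"y": -1.2,"z": -3.3,"ax": 0,"ay": 0,"az": 0,"hand": 20},
    {"x": -1,"y": -2,"z": -3.3,"ax": 0,"ay": 0,"az": 0,"hand": 20},
    {"x": -1.4,"y": -2.8,"z": -3.3,"ax": 0,"ay": 0,"az": 0,"hand": 20}
  ]
}}

```text
clock: 4.05
eef_pos: [534.2, -128.1, 198.6]
tcp_rot: [3.142, -0.001, -0.101]
contact_force: [-0.1, 0.9, -0.0]
opening: 0.39
grasp_force: 30.3
```

Call:
{"fn": "drive_tool", "kwargs": {
  "plan": [
    {"x": -0.4,"y": -0.8,"z": 0,"ax": 0,"ay": 0,"az": 0,"hand": 20},
    {"x": -0.8,"y": -1.6,"z": 0,"ax": 0,"ay": 0,"az": 0,"hand": 20},
    {"x": -1.2,"y": -2.4,"z": 0,"ax": 0,"ay": 0,"az": 0,"hand": 20},
    {"x": -1.6,"y": -3.2,"z": 0,"ax": 0,"ay": 0,"az": 0,"hand": 20},
    {"x": -2,"y": -4,"z": 0,"ax": 0,"ay": 0,"az": 0,"hand": 20},
    {"x": -2.2,"y": -4.6,"z": 0,"ax": 0,"ay": 0,"az": 0,"hand": 20},
    {"x": -2.2,"y": -4.6,"z": 0,"ax": 0,"ay": 0,"az": 0,"hand": 20},
    {"x": -2.2,"y": -4.6,"z": 0,"ax": 0,"ay": 0,"az": 0,"hand": 20}
  ]
}}

```text
clock: 4.85
eef_pos: [448.4, 111.0, 198.4]
tcp_rot: [3.142, -0.001, -0.098]
contact_force: [0.5, -0.1, -0.6]
opening: 0.392
grasp_force: 30.4
```

```bash
python3 - <<'E'
from h import *
s=monitor.sense();print(s['eef_pos'],s['tcp_rot'],abs(s['qvel']).max(),s['contact_force'],s['opening'],s['grasp_force'])
im,ci=grab('wrist','w3.png')
for X in((462,171,35),(452,72,35)):print(proj(ci,X))
E
```

```text
[448.44361338 110.96833139 198.36947232] [ 3.14151899e+00 -7.13951571e-04 -9.80000337e-02] 0.0337548784025545 [ 0.50261661 -0.05388932 -0.60549971] 0.39220479728885993 30.407118913717568
[258.02905663 174.77203612]
[348.43044448 174.97464476]
```

View pics/w3.png

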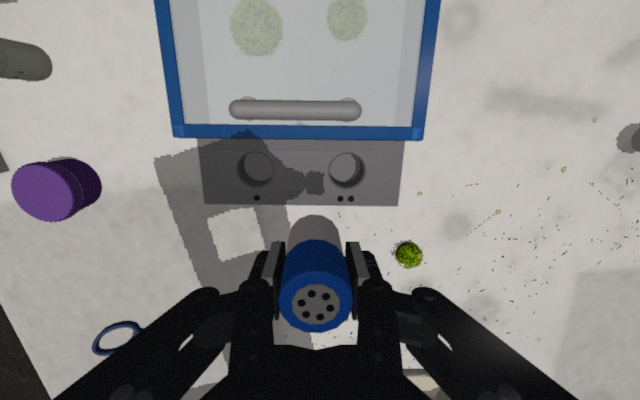

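The wrist view shows the one-dot well at (257,169), two-dot well at (347,169), the bar from (235,110) to (358,110), and the blue cartridge gripped squarely at (317,298).

```bash
python3 - <<'E'
from h import *
im,ci=grab('wrist')
for p,z in(((204,205.5),35),((404,206),35),((174,137),85),((423,138),85),((235,110),120),((358,110),120)):print(p,ray(ci,*p,z).round(1))
c=im[145:210,230:375]
c=cv2.convertScaleAbs(c,alpha=1.8)
cv2.imwrite('pics/w3c.png',cv2.resize(c[...,::-1],None,fx=5.5,fy=5.5,interpolation=cv2.INTER_CUBIC))
g=cv2.cvtColor(im,cv2.COLOR_RGB2GRAY)
# expected rim ellipses, for a check
for X in((462,171,35),(452,72,35)):
    q=np.array([proj(ci,(X[0]+19*np.cos(a),X[1]+19*np.sin(a),35)) for a in np.linspace(0,6.28,40)]);print(q.min(0),q.max(0),q.mean(0))
E
```

```text
(204, 205.5) [432.9 237.3  35. ]
(404, 206) [409.6  10.5  35. ]
(174, 137) [514.6 227.2  85. ]
(423, 138) [491.8   8.4  85. ]
(235, 110) [531.5 160.1 120. ]
(358, 110) [522.5  69.4 120. ]
[240.1327913  157.97366634] [274.68605002 191.59905906] [257.3513464  174.51505306]
[330.58981563 158.06750777] [365.11267984 191.67172451] [347.81262416 174.59839446]
```

View pics/w3c.png

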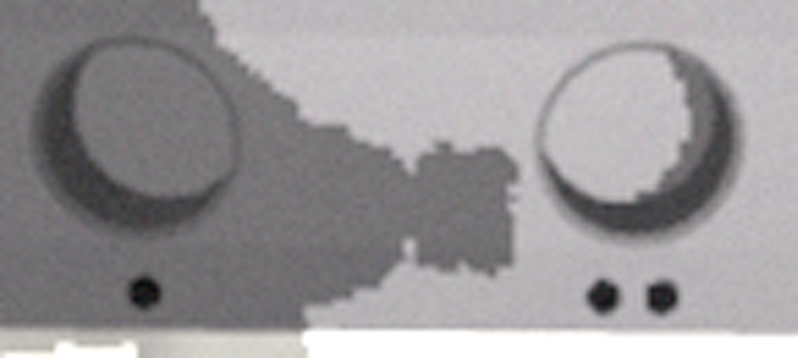

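The enlarged crop shows the outer chamfer circles: the one-dot well is centred at full-picture (254.5,169.5) and the two-dot well at (345.8,170).

```bash
python3 - <<'E'
from h import *
s=monitor.sense();im,ci=grab('wrist');print(s['eef_pos'])
a=ray(ci,254.5,169.5,35);b=ray(ci,345.8,170,35);d=a-b;m=(a+b)/2
yaw=np.arctan2(-d[0],d[1]);print(a.round(1),b.round(1),np.hypot(*d[:2]),yaw)
R=lambda v:np.array([np.cos(yaw)*v[0]-np.sin(yaw)*v[1],np.sin(yaw)*v[0]+np.cos(yaw)*v[1]])
o=m[:2]+R((85,0));print('keeper',o)
for n,v,z in(('bar',(-20,0),120),('lidL',(-45,110),85),('lidR',(-45,-110),85),('deckL',(-125,110),35)):
    p=o+R(v);print(n,p,proj(ci,(*p,z)))
ls=imaging and caps(im,ci,(270,240,370,345))
# cap centre in hand, at height tcp-33+70
hsv=cv2.cvtColor(im,cv2.COLOR_RGB2HSV)
E
```

```text
[448.75685284 109.88903146 198.16799241]
[468.7 172.7  35. ] [458.1  73.4  35. ] 99.84695788500811 -0.10637026680637743
keeper [547.91314286 114.06015501]
bar [528.02618255 116.18355081] [293.76842247 108.95767184]
lidL [514.84615909 228.21607726] [172.31290549 137.12553058]
lidR [491.48880525   9.45951388] [421.34012122 138.57715603]
deckL [435.29831786 236.70966047] [203.74657033 203.72157868]
blue [(5423.0, (278, 240, 75, 92))]
orange []
{'blue': [([315.5, 303.5], [48, 40, 1124], [314.8, 121.2, 70.0])]}
```

```bash
python3 - <<'E'
from h import *
s=monitor.sense();im,ci=grab('wrist');e=s['eef_pos'];yaw=s['tcp_rot'][2]
p=ray(ci,315.5,303.5,e[2]+35.5);t=p-e;c,sn=np.cos(yaw),np.sin(yaw)
print(e,p, 'tool x,y offset of cap', c*t[0]+sn*t[1], sn*t[0]-c*t[1])
w=np.array([468.7,172.7]);d=w-p[:2];print('need world',d,'tool units',(c*d[0]+sn*d[1])/50,(sn*d[0]-c*d[1])/50)
E
```

```text
[448.81445816 109.67211312 198.11017903] [444.88030019 108.50575183 233.61017903] tool x,y offset of cap -3.7962526724074497 1.557710901615187
need world [23.81969981 64.19424817] tool units 0.34429813041952456 -1.3254322450465275
```

Call:
{"fn": "drive_tool", "kwargs": {
  "plan": [
    {"x": 0.2,"y": -0.6,"z": 0,"ax": 0,"ay": 0,"az": 0.05,"hand": 20},
    {"x": 0.31,"y": -1.29,"z": 0,"ax": 0,"ay": 0,"az": 0.05,"hand": 20},
    {"x": 0.31,"y": -1.29,"z": 0.7,"ax": 0,"ay": 0,"az": 0.05,"hand": 20},
    {"x": 0.31,"y": -1.29,"z": 1.4,"ax": 0,"ay": 0,"az": 0.05,"hand": 20},
    {"x": 0.31,"y": -1.29,"z": 2.0,"ax": 0,"ay": 0,"az": 0.05,"hand": 20},
    {"x": 0.31,"y": -1.29,"z": 2.3,"ax": 0,"ay": 0,"az": 0.05,"hand": 20},
    {"x": 0.31,"y": -1.29,"z": 2.4,"ax": 0,"ay": 0,"az": 0.05,"hand": 20},
    {"x": 0.31,"y": -1.29,"z": 2.4,"ax": 0,"ay": 0,"az": 0.05,"hand": 20}
  ]
}}

```text
clock: 5.85
eef_pos: [470.5, 172.4, 77.6]
tcp_rot: [3.141, 0.001, -0.107]
contact_force: [-0.1, -0.2, -0.9]
opening: 0.39
grasp_force: 30.5
```

```bash
python3 - <<'E'
from h import *
s=monitor.sense();print(s['eef_pos'],s['contact_force'],s['wrist_torque'])
im,ci=grab('wrist','w4.png');im2,_=grab('scene')
cv2.imwrite('pics/w4b.png',np.vstack([im[:,100:540],cv2.resize(im2[130:240,220:380],(440,302),interpolation=cv2.INTER_CUBIC)])[-600:,:,::-1])
E
```

```text
[470.45471515 172.38452648  77.59653593] [-0.13756155 -0.21601835 -0.91125893] [ 0.04327458 -0.00657007 -0.0468399 ]
```

View pics/w4b.png

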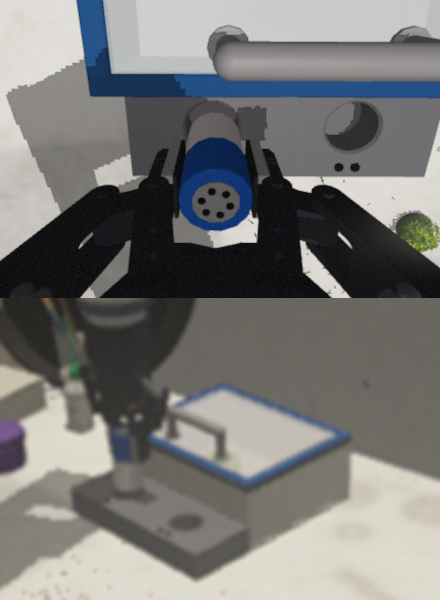

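The cartridge bottom sits just above the one-dot well, lined up with it, and nothing is touching the case or bar.

Call:
{"fn": "drive_tool", "kwargs": {
  "plan": [
    {"x": 0,"y": 0,"z": 0.1,"ax": 0,"ay": 0,"az": 0,"hand": 20},
    {"x": 0,"y": 0,"z": 0.2,"ax": 0,"ay": 0,"az": 0,"hand": 20},
    {"x": 0,"y": 0,"z": 0.25,"ax": 0,"ay": 0,"az": 0,"hand": 20},
    {"x": 0,"y": 0,"z": 0.3,"ax": 0,"ay": 0,"az": 0,"hand": 20},
    {"x": 0,"y": 0,"z": 0.3,"ax": 0,"ay": 0,"az": 0,"hand": 20}
  ]
}}

```text
clock: 6.45
eef_pos: [470.2, 173.1, 62.7]
tcp_rot: [3.141, 0.0, -0.105]
contact_force: [1.6, 0.8, -1.7]
opening: 0.387
grasp_force: 30.5
```

Call:
{"fn": "drive_tool", "kwargs": {
  "plan": [
    {"x": 0,"y": 0,"z": 0.1,"ax": 0,"ay": 0,"az": 0,"hand": 20},
    {"x": 0,"y": 0,"z": 0.2,"ax": 0,"ay": 0,"az": 0,"hand": 20},
    {"x": 0,"y": 0,"z": 0.3,"ax": 0,"ay": 0,"az": 0,"hand": 20},
    {"x": 0,"y": 0,"z": 0.38,"ax": 0,"ay": 0,"az": 0,"hand": 20},
    {"x": 0,"y": 0,"z": 0.42,"ax": 0,"ay": 0,"az": 0,"hand": 20},
    {"x": 0,"y": 0,"z": 0.42,"ax": 0,"ay": 0,"az": 0,"hand": 20}
  ]
}}

```text
clock: 7.05
eef_pos: [470.4, 173.2, 41.8]
tcp_rot: [3.141, 0.0, -0.105]
contact_force: [-0.0, -0.0, -0.3]
opening: 0.387
grasp_force: 29.9
```

Seated. Release (opening moderately), then rise.

Call:
{"fn": "drive_tool", "kwargs": {
  "plan": [
    {"x": 0,"y": 0,"z": 0,"ax": 0,"ay": 0,"az": 0,"hand": 40},
    {"x": 0,"y": 0,"z": 0,"ax": 0,"ay": 0,"az": 0,"hand": 55},
    {"x": 0,"y": 0,"z": 0,"ax": 0,"ay": 0,"az": 0,"hand": 70},
    {"x": 0,"y": 0,"z": 0,"ax": 0,"ay": 0,"az": 0,"hand": 70},
    {"x": 0,"y": 0,"z": -0.4,"ax": 0,"ay": 0,"az": 0,"hand": 70},
    {"x": 0,"y": 0,"z": -1.2,"ax": 0,"ay": 0,"az": 0,"hand": 70},
    {"x": 0,"y": 0,"z": -2.0,"ax": 0,"ay": 0,"az": 0,"hand": 70},
    {"x": 0,"y": 0,"z": -2.8,"ax": 0,"ay": 0,"az": 0,"hand": 70}
  ]
}}

```text
clock: 7.85
eef_pos: [470.0, 173.0, 183.5]
tcp_rot: [3.141, 0.0, -0.106]
contact_force: [0.8, -0.2, -0.4]
opening: 0.813
grasp_force: 0.0
```

```bash
python3 - <<'E'
from h import *
s=monitor.sense();e=s['eef_pos'];print(e,s['tcp_rot'],s['contact_force'])
im,ci=grab('wrist','w5.png');caps(im,ci)
p=[proj(ci,(468.7,172.7,z)) for z in(70,77)];print(p)
E
```

```text
[470.04955114 172.99764447 183.48360716] [ 3.14142642e+00  3.25213475e-04 -1.05509134e-01] [ 0.76317952 -0.16556756 -0.38292811]
blue [(1159.5, (296, 176, 37, 42)), (333.5, (517, 0, 19, 28)), (5958.0, (232, 0, 289, 159))]
orange []
{'blue': [([314.0, 200.5], [23, 22, 301], [464.6, 173.0, 70.0])]}
[array([313.83365334, 196.38568233]), array([313.81499741, 198.73872647])]
```

Call:
{"fn": "drive_tool", "kwargs": {
  "plan": [
    {"x": 0.1,"y": 0.8,"z": 0,"ax": 0,"ay": 0,"az": 0,"hand": 85},
    {"x": 0.15,"y": 1.7,"z": 0,"ax": 0,"ay": 0,"az": 0,"hand": 85},
    {"x": 0.2,"y": 2.6,"z": 0,"ax": 0,"ay": 0,"az": 0,"hand": 85},
    {"x": 0.3,"y": 3.5,"z": 0,"ax": 0,"ay": 0,"az": 0,"hand": 85},
    {"x": 0.35,"y": 4.4,"z": 0,"ax": 0,"ay": 0,"az": 0,"hand": 85},
    {"x": 0.4,"y": 5.3,"z": 0,"ax": 0,"ay": 0,"az": 0,"hand": 85},
    {"x": 0.45,"y": 6.1,"z": 0,"ax": 0,"ay": 0,"az": 0,"hand": 85},
    {"x": 0.5,"y": 6.9,"z": 0,"ax": 0,"ay": 0,"az": 0,"hand": 85}
  ]
}}

```text
clock: 8.7
eef_pos: [458.5, -174.4, 182.0]
tcp_rot: [3.142, -0.0, -0.106]
contact_force: [1.5, -0.0, -0.7]
opening: 0.995
grasp_force: 0.0
```

Call:
{"fn": "drive_tool", "kwargs": {
  "plan": [
    {"x": 0.05,"y": 0.7,"z": 0,"ax": 0,"ay": 0,"az": 0,"hand": 85},
    {"x": 0.1,"y": 1.4,"z": 0,"ax": 0,"ay": 0,"az": 0,"hand": 85},
    {"x": 0.15,"y": 2.0,"z": 0,"ax": 0,"ay": 0,"az": 0,"hand": 85},
    {"x": 0.15,"y": 2.12,"z": 0,"ax": 0,"ay": 0,"az": 0,"hand": 85},
    {"x": 0.15,"y": 2.12,"z": 0,"ax": 0,"ay": 0,"az": 0,"hand": 85},
    {"x": 0.15,"y": 2.12,"z": 0,"ax": 0,"ay": 0,"az": 0,"hand": 85}
  ]
}}

```text
clock: 9.3
eef_pos: [455.0, -277.9, 181.7]
tcp_rot: [-3.141, 0.001, -0.106]
contact_force: [0.1, 0.4, -0.8]
opening: 0.992
grasp_force: 0.0
```

```bash
python3 - <<'E'
from h import *
s=monitor.sense();e=s['eef_pos'];yaw=s['tcp_rot'][2];print(e,yaw)
im,ci=grab('wrist');o=caps(im,ci)
p=np.array(o['orange'][0][2]);d=p-e;c,sn=np.cos(yaw),np.sin(yaw);print('units',(c*d[0]+sn*d[1])/50,(sn*d[0]-c*d[1])/50,(e[2]-34.5)/50)
E
```

```text
[ 454.98053986 -277.88175297  181.73197809] -0.1055678666029276
blue []
orange [(1111.5, (297, 171, 36, 41)), (178.5, (613, 107, 27, 14))]
{}Traceback (most recent call last):
  File "<stdin>", line 4, in <module>
KeyError: 'orange'
```

Call:
{"fn": "drive_tool", "kwargs": {
  "plan": [
    {"x": 0,"y": 0.02,"z": 0.6,"ax": 0,"ay": 0,"az": 0,"hand": 70},
    {"x": -0.02,"y": 0.02,"z": 1.3,"ax": 0,"ay": 0,"az": 0,"hand": 70},
    {"x": -0.02,"y": 0.02,"z": 2.0,"ax": 0,"ay": 0,"az": 0,"hand": 70},
    {"x": -0.02,"y": 0.02,"z": 2.6,"ax": 0,"ay": 0,"az": 0,"hand": 70},
    {"x": -0.02,"y": 0.02,"z": 2.95,"ax": 0,"ay": 0,"az": 0,"hand": 70},
    {"x": -0.02,"y": 0.02,"z": 2.95,"ax": 0,"ay": 0,"az": 0,"hand": 70},
    {"x": -0.02,"y": 0.02,"z": 2.95,"ax": 0,"ay": 0,"az": 0,"hand": 55},
    {"x": -0.02,"y": 0.02,"z": 2.95,"ax": 0,"ay": 0,"az": 0,"hand": 42}
  ]
}}

```text
clock: 10.15
eef_pos: [455.1, -279.7, 35.8]
tcp_rot: [3.141, -0.002, -0.105]
contact_force: [0.3, -0.3, 0.4]
opening: 0.503
grasp_force: 0.0
```

Call:
{"fn": "drive_tool", "kwargs": {
  "plan": [
    {"x": 0,"y": 0,"z": 0,"ax": 0,"ay": 0,"az": 0,"hand": 20},
    {"x": 0,"y": 0,"z": 0,"ax": 0,"ay": 0,"az": 0,"hand": 20},
    {"x": 0,"y": 0,"z": 0,"ax": 0,"ay": 0,"az": 0,"hand": 20},
    {"x": 0,"y": 0,"z": 0,"ax": 0,"ay": 0,"az": 0,"hand": 20},
    {"x": 0,"y": 0,"z": 0,"ax": 0,"ay": 0,"az": 0,"hand": 20},
    {"x": 0,"y": 0,"z": 0,"ax": 0,"ay": 0,"az": 0,"hand": 20}
  ]
}}

```text
clock: 10.75
eef_pos: [455.1, -280.0, 35.9]
tcp_rot: [3.141, -0.002, -0.106]
contact_force: [-0.7, 2.5, 7.7]
opening: 0.394
grasp_force: 30.5
```

Call:
{"fn": "drive_tool", "kwargs": {
  "plan": [
    {"x": 0,"y": 0,"z": -0.5,"ax": 0,"ay": 0,"az": 0,"hand": 20},
    {"x": 0,"y": 0,"z": -1.2,"ax": 0,"ay": 0,"az": 0,"hand": 20},
    {"x": 0,"y": 0,"z": -2,"ax": 0,"ay": 0,"az": 0,"hand": 20},
    {"x": 0,"y": -0.3,"z": -2.8,"ax": 0,"ay": 0,"az": 0,"hand": 20},
    {"x": -0.1,"y": -1,"z": -3.2,"ax": 0,"ay": 0,"az": 0,"hand": 20},
    {"x": -0.2,"y": -1.8,"z": -3.2,"ax": 0,"ay": 0,"az": 0,"hand": 20},
    {"x": -0.3,"y": -2.6,"z": -3.2,"ax": 0,"ay": 0,"az": 0,"hand": 20},
    {"x": -0.4,"y": -3.4,"z": -3.2,"ax": 0,"ay": 0,"az": 0,"hand": 20}
  ]
}}

```text
clock: 11.55
eef_pos: [452.0, -107.3, 195.4]
tcp_rot: [3.141, -0.002, -0.106]
contact_force: [0.5, 0.3, 0.3]
opening: 0.392
grasp_force: 30.0
```

Call:
{"fn": "drive_tool", "kwargs": {
  "plan": [
    {"x": 0,"y": -0.8,"z": 0,"ax": 0,"ay": 0,"az": 0,"hand": 20},
    {"x": -0.1,"y": -1.6,"z": 0,"ax": 0,"ay": 0,"az": 0,"hand": 20},
    {"x": -0.2,"y": -2.4,"z": 0,"ax": 0,"ay": 0,"az": 0,"hand": 20},
    {"x": -0.28,"y": -3.1,"z": 0,"ax": 0,"ay": 0,"az": 0,"hand": 20},
    {"x": -0.28,"y": -3.64,"z": 0,"ax": 0,"ay": 0,"az": 0,"hand": 20},
    {"x": -0.28,"y": -3.64,"z": 0,"ax": 0,"ay": 0,"az": 0,"hand": 20},
    {"x": -0.28,"y": -3.64,"z": 0.5,"ax": 0,"ay": 0,"az": 0,"hand": 20},
    {"x": -0.28,"y": -3.64,"z": 0.5,"ax": 0,"ay": 0,"az": 0,"hand": 20}
  ]
}}

```text
clock: 12.35
eef_pos: [455.6, 73.5, 167.9]
tcp_rot: [3.14, 0.003, -0.105]
contact_force: [-0.8, -0.1, -0.6]
opening: 0.387
grasp_force: 30.0
```

Call:
{"fn": "drive_tool", "kwargs": {
  "plan": [
    {"x": 0.05,"y": 0,"z": 0.6,"ax": 0,"ay": 0,"az": 0,"hand": 20},
    {"x": 0.05,"y": 0,"z": 1.2,"ax": 0,"ay": 0,"az": 0,"hand": 20},
    {"x": 0.05,"y": 0,"z": 1.7,"ax": 0,"ay": 0,"az": 0,"hand": 20},
    {"x": 0.05,"y": 0,"z": 1.78,"ax": 0,"ay": 0,"az": 0,"hand": 20},
    {"x": 0.05,"y": 0,"z": 1.78,"ax": 0,"ay": 0,"az": 0,"hand": 20},
    {"x": 0.05,"y": 0,"z": 1.78,"ax": 0,"ay": 0,"az": 0,"hand": 20}
  ]
}}

```text
clock: 12.95
eef_pos: [460.8, 73.6, 81.9]
tcp_rot: [-3.141, -0.002, -0.106]
contact_force: [-0.5, 0.4, 1.1]
opening: 0.388
grasp_force: 30.0
```

Call:
{"fn": "drive_tool", "kwargs": {
  "plan": [
    {"x": -0.04,"y": 0,"z": 0.05,"ax": 0,"ay": 0,"az": 0,"hand": 20},
    {"x": -0.04,"y": 0,"z": 0.1,"ax": 0,"ay": 0,"az": 0,"hand": 20},
    {"x": -0.04,"y": 0,"z": 0.1,"ax": 0,"ay": 0,"az": 0,"hand": 20}
  ]
}}

```text
clock: 13.25
eef_pos: [457.9, 73.9, 75.8]
tcp_rot: [-3.141, -0.0, -0.105]
contact_force: [-0.1, -0.6, -0.7]
opening: 0.391
grasp_force: 30.0
```

Call:
{"fn": "drive_tool", "kwargs": {
  "plan": [
    {"x": 0,"y": 0,"z": 0.1,"ax": 0,"ay": 0,"az": 0,"hand": 20},
    {"x": 0,"y": 0,"z": 0.16,"ax": 0,"ay": 0,"az": 0,"hand": 20},
    {"x": 0,"y": 0,"z": 0.22,"ax": 0,"ay": 0,"az": 0,"hand": 20},
    {"x": 0,"y": 0,"z": 0.26,"ax": 0,"ay": 0,"az": 0,"hand": 20},
    {"x": 0,"y": 0,"z": 0.26,"ax": 0,"ay": 0,"az": 0,"hand": 20}
  ]
}}

```text
clock: 13.75
eef_pos: [457.7, 73.8, 62.1]
tcp_rot: [3.141, 0.001, -0.106]
contact_force: [0.4, -0.2, -1.3]
opening: 0.393
grasp_force: 30.0
```

Call:
{"fn": "drive_tool", "kwargs": {
  "plan": [
    {"x": 0,"y": 0,"z": 0.1,"ax": 0,"ay": 0,"az": 0,"hand": 20},
    {"x": 0,"y": 0,"z": 0.2,"ax": 0,"ay": 0,"az": 0,"hand": 20},
    {"x": 0,"y": 0,"z": 0.3,"ax": 0,"ay": 0,"az": 0,"hand": 20},
    {"x": 0,"y": 0,"z": 0.36,"ax": 0,"ay": 0,"az": 0,"hand": 20},
    {"x": 0,"y": 0,"z": 0.39,"ax": 0,"ay": 0,"az": 0,"hand": 20},
    {"x": 0,"y": 0,"z": 0.39,"ax": 0,"ay": 0,"az": 0,"hand": 20}
  ]
}}

```text
clock: 14.35
eef_pos: [457.9, 74.0, 42.9]
tcp_rot: [-3.142, 0.0, -0.106]
contact_force: [-0.9, -0.2, -0.5]
opening: 0.392
grasp_force: 29.7
```

Call:
{"fn": "drive_tool", "kwargs": {
  "plan": [
    {"x": 0,"y": 0,"z": 0,"ax": 0,"ay": 0,"az": 0,"hand": 40},
    {"x": 0,"y": 0,"z": 0,"ax": 0,"ay": 0,"az": 0,"hand": 50},
    {"x": 0,"y": 0,"z": 0,"ax": 0,"ay": 0,"az": 0,"hand": 60},
    {"x": 0,"y": 0,"z": 0,"ax": 0,"ay": 0,"az": 0,"hand": 60},
    {"x": 0,"y": 0,"z": -0.4,"ax": 0,"ay": 0,"az": 0,"hand": 60},
    {"x": 0,"y": 0,"z": -1.2,"ax": 0,"ay": 0,"az": 0,"hand": 60},
    {"x": 0,"y": 0,"z": -2.0,"ax": 0,"ay": 0,"az": 0,"hand": 60},
    {"x": 0,"y": 0,"z": -2.8,"ax": 0,"ay": 0,"az": 0,"hand": 60}
  ]
}}

```text
clock: 15.15
eef_pos: [457.5, 73.8, 184.5]
tcp_rot: [3.141, 0.0, -0.105]
contact_force: [0.9, -0.3, -0.2]
opening: 0.707
grasp_force: 0.0
```

```bash
python3 - <<'E'
from h import *
s=monitor.sense();e=s['eef_pos'];print(e,s['tcp_rot'],s['contact_force'])
im,ci=grab('wrist','w6.png');cv2.imwrite('pics/w6.png',im[...,::-1]);caps(im,ci)
for X in((468.2,173.3,77),(457.8,73.8,77),(457.8,73.8,85),(528,116.2,120)): print(proj(ci,X))
E
```

```text
[457.47366255  73.83105892 184.45943467] [ 3.14147113e+00  4.02224110e-04 -1.05458672e-01] [ 0.94872303 -0.28169471 -0.2183043 ]
blue [(1342.0, (188, 173, 45, 42)), (6777.0, (93, 0, 304, 157))]
orange [(1178.5, (295, 172, 37, 43))]
{'blue': [([205.5, 198.5], [24, 22, 261], [464.6, 176.2, 70.0])], 'orange': [([313.5, 197.0], [22, 21, 256], [455.2, 73.9, 70.0])]}
[204.91172988 196.89694688]
[313.3346982  196.70888559]
[313.29755101 199.48347069]
[242.89435859 127.8798425 ]
```

View pics/w6.png

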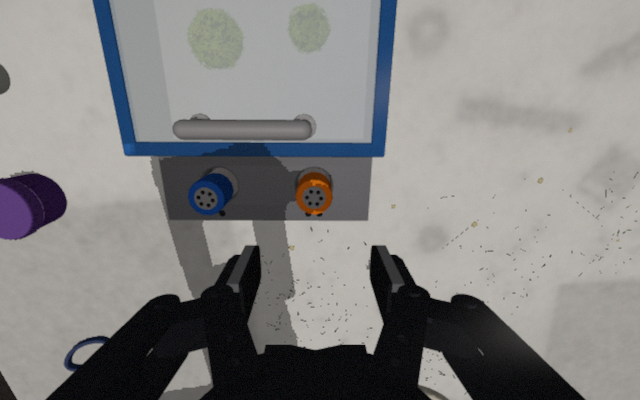

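Both caps sit at their seated height: blue at (206,198), orange at (314,197). The bar is centred at (243,129).

Call:
{"fn": "drive_tool", "kwargs": {
  "plan": [
    {"x": 0.3,"y": -0.2,"z": 0,"ax": 0,"ay": 0,"az": -1.4,"hand": 60},
    {"x": 0.6,"y": -0.5,"z": 0,"ax": 0,"ay": 0,"az": -2.8,"hand": 60},
    {"x": 0.9,"y": -0.7,"z": 0,"ax": 0,"ay": 0,"az": -4.2,"hand": 60},
    {"x": 1.3,"y": -1,"z": 0,"ax": 0,"ay": 0,"az": -5.6,"hand": 60},
    {"x": 1.3,"y": -1,"z": 0,"ax": 0,"ay": 0,"az": -7.0,"hand": 60},
    {"x": 1.3,"y": -1,"z": 0,"ax": 0,"ay": 0,"az": -8.4,"hand": 60},
    {"x": 1.3,"y": -1,"z": 0,"ax": 0,"ay": 0,"az": -9.8,"hand": 60},
    {"x": 1.3,"y": -1,"z": 0,"ax": 0,"ay": 0,"az": -11.2,"hand": 60}
  ]
}}

```text
clock: 16.0
eef_pos: [527.7, 116.8, 182.6]
tcp_rot: [-3.141, 0.0, 1.074]
contact_force: [-0.4, -0.5, 0.7]
opening: 0.702
grasp_force: 0.0
```

Call:
{"fn": "drive_tool", "kwargs": {
  "plan": [
    {"x": 0,"y": 0,"z": 0,"ax": 0,"ay": 0,"az": -1.4,"hand": 50},
    {"x": 0,"y": 0,"z": 0,"ax": 0,"ay": 0,"az": -2.8,"hand": 50},
    {"x": 0,"y": 0,"z": 0,"ax": 0,"ay": 0,"az": -3.8,"hand": 50},
    {"x": 0,"y": 0,"z": 0,"ax": 0,"ay": 0,"az": -3.8,"hand": 50},
    {"x": 0,"y": 0,"z": 0,"ax": 0,"ay": 0,"az": -3.8,"hand": 50}
  ]
}}

```text
clock: 16.5
eef_pos: [527.7, 116.8, 182.8]
tcp_rot: [-3.141, -0.0, 1.462]
contact_force: [0.2, -0.1, 0.5]
opening: 0.583
grasp_force: 0.0
```

```bash
python3 - <<'E'
from h import *
s=monitor.sense();e=s['eef_pos'];yaw=s['tcp_rot'][2];print(e,s['tcp_rot'],s['qpos'].round(2))
im,ci=grab('wrist','w7.png')
d=np.array([527.65,116.8])-e[:2];c,sn=np.cos(yaw),np.sin(yaw);print('units',(c*d[0]+sn*d[1])/50,(sn*d[0]-c*d[1])/50,(e[2]-101)/50)
k=np.array([.1038,.9946])
for t in(-35,0,35): print(proj(ci,(527.65+k[0]*t,116.8+k[1]*t,120)))
E
```

```text
[527.70166716 116.77403172 182.83593071] [-3.14143363e+00 -2.01256855e-06  1.46206117e+00] [0.21 0.28 1.86 0.   1.   0.32]
units 0.00040415883093064797 -0.0010836025445696731 1.6367186142547303
[313.60671617 251.96316677]
[313.3224192  211.70615817]
[313.00803205 167.18831981]
```

View pics/w7.png

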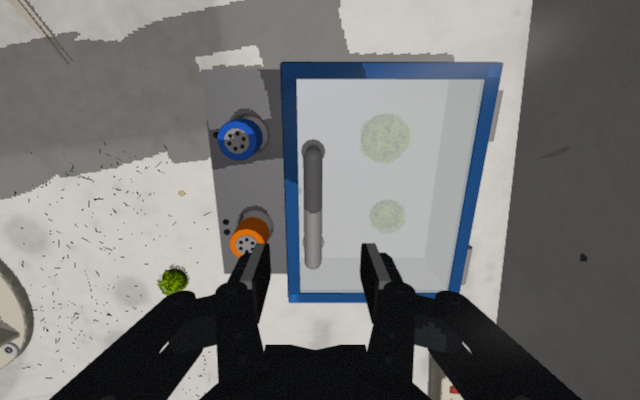

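The bar is upright in the view at column 313, midway between the fingers, so the hand can go straight down.

Call:
{"fn": "drive_tool", "kwargs": {
  "plan": [
    {"x": 0,"y": 0,"z": 0.5,"ax": 0,"ay": 0,"az": 0,"hand": 50},
    {"x": 0,"y": 0,"z": 1.0,"ax": 0,"ay": 0,"az": 0,"hand": 50},
    {"x": 0,"y": 0,"z": 1.4,"ax": 0,"ay": 0,"az": 0,"hand": 50},
    {"x": 0,"y": 0,"z": 1.64,"ax": 0,"ay": 0,"az": 0,"hand": 50},
    {"x": 0,"y": 0,"z": 1.64,"ax": 0,"ay": 0,"az": 0,"hand": 50},
    {"x": 0,"y": 0,"z": 1.64,"ax": 0,"ay": 0,"az": 0,"hand": 35},
    {"x": 0,"y": 0,"z": 1.64,"ax": 0,"ay": 0,"az": 0,"hand": 24},
    {"x": 0,"y": 0,"z": 1.64,"ax": 0,"ay": 0,"az": 0,"hand": 20}
  ],
  "grip_force": 40
}}

```text
clock: 17.35
eef_pos: [528.5, 116.9, 102.0]
tcp_rot: [3.14, -0.001, 1.465]
contact_force: [-0.5, -0.5, -0.1]
opening: 0.234
grasp_force: 0.0
```

Call:
{"fn": "drive_tool", "kwargs": {
  "plan": [
    {"x": 0,"y": 0,"z": 0,"ax": 0,"ay": 0,"az": 0,"hand": 16},
    {"x": 0,"y": 0,"z": 0,"ax": 0,"ay": 0,"az": 0,"hand": 5},
    {"x": 0,"y": 0,"z": 0,"ax": 0,"ay": 0,"az": 0,"hand": 5},
    {"x": 0,"y": 0,"z": 0,"ax": 0,"ay": 0,"az": 0,"hand": 5},
    {"x": 0,"y": 0,"z": 0,"ax": 0,"ay": 0,"az": 0,"hand": 5},
    {"x": 0,"y": 0,"z": 0,"ax": 0,"ay": 0,"az": 0,"hand": 5}
  ]
}}

```text
clock: 17.95
eef_pos: [525.8, 116.9, 101.5]
tcp_rot: [-3.138, 0.0, 1.465]
contact_force: [-8.6, 2.1, 9.1]
opening: 0.146
grasp_force: 38.9
```

Call:
{"fn": "drive_tool", "kwargs": {
  "plan": [
    {"x": 0,"y": 0,"z": 0,"ax": 0,"ay": 0,"az": 0,"hand": 0},
    {"x": 0,"y": 0,"z": 0,"ax": 0,"ay": 0,"az": 0,"hand": 0},
    {"x": 0,"y": 0,"z": 0,"ax": 0,"ay": 0,"az": 0,"hand": 0},
    {"x": 0,"y": 0.007,"z": -0.043,"ax": 0.14,"ay": 0,"az": 0,"hand": 0},
    {"x": 0,"y": 0.014,"z": -0.087,"ax": 0.29,"ay": 0,"az": 0,"hand": 0},
    {"x": 0,"y": 0.022,"z": -0.13,"ax": 0.43,"ay": 0,"az": 0,"hand": 0},
    {"x": 0,"y": 0.031,"z": -0.173,"ax": 0.57,"ay": 0,"az": 0,"hand": 0},
    {"x": 0,"y": 0.031,"z": -0.173,"ax": 0.57,"ay": 0,"az": 0,"hand": 0}
  ],
  "grip_force": 80
}}

```text
clock: 18.75
eef_pos: [527.2, 116.8, 109.8]
tcp_rot: [-3.077, 0.0, 1.465]
contact_force: [-9.4, 1.7, 9.5]
opening: 0.134
grasp_force: 80.8
```

```bash
python3 - <<'E'
from h import *
im2,_=grab('scene');im,ci=grab('wrist')
print(monitor.sense()['contact_force'],monitor.sense()['wrist_torque'])
cv2.imwrite('pics/s8.png',np.vstack([cv2.resize(im2[140:240,230:370],(420,300),interpolation=cv2.INTER_CUBIC),cv2.resize(im,(420,262))])[...,::-1])
E
```

```text
[-9.61146137  2.10296025  7.84650315] [ 0.29629754  1.64651228 -0.03291498]
```

View pics/s8.png

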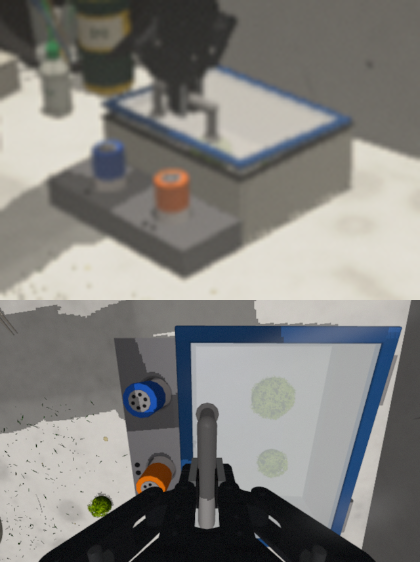

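The lid's front edge has come off the seal (a dark gap shows under the blue rim), the fingers hold the bar and both caps are unmoved. I will continue along the same arc to 0.18.

Call:
{"fn": "drive_tool", "kwargs": {
  "plan": [
    {"x": 0,"y": 0.007,"z": -0.043,"ax": 0.14,"ay": 0,"az": 0,"hand": 0},
    {"x": 0,"y": 0.014,"z": -0.087,"ax": 0.29,"ay": 0,"az": 0,"hand": 0},
    {"x": 0,"y": 0.022,"z": -0.13,"ax": 0.43,"ay": 0,"az": 0,"hand": 0},
    {"x": 0,"y": 0.031,"z": -0.173,"ax": 0.57,"ay": 0,"az": 0,"hand": 0},
    {"x": 0,"y": 0.04,"z": -0.216,"ax": 0.72,"ay": 0,"az": 0,"hand": 0},
    {"x": 0,"y": 0.05,"z": -0.26,"ax": 0.86,"ay": 0,"az": 0,"hand": 0},
    {"x": 0,"y": 0.06,"z": -0.302,"ax": 1.0,"ay": 0,"az": 0,"hand": 0},
    {"x": 0,"y": 0.072,"z": -0.344,"ax": 1.15,"ay": 0,"az": 0,"hand": 0}
  ]
}}

```text
clock: 19.65
eef_pos: [531.7, 116.3, 126.8]
tcp_rot: [-2.956, 0.0, 1.465]
contact_force: [-8.6, 1.9, 2.7]
opening: 0.132
grasp_force: 80.0
```

Call:
{"fn": "drive_tool", "kwargs": {
  "plan": [
    {"x": 0,"y": 0,"z": 0,"ax": 0,"ay": 0,"az": 0,"hand": 0},
    {"x": 0,"y": 0,"z": 0,"ax": 0,"ay": 0,"az": 0,"hand": 0},
    {"x": 0,"y": 0,"z": 0,"ax": 0,"ay": 0,"az": 0,"hand": 0},
    {"x": 0,"y": 0,"z": 0,"ax": 0,"ay": 0,"az": 0,"hand": 0},
    {"x": 0,"y": 0,"z": 0,"ax": 0,"ay": 0,"az": 0,"hand": 0},
    {"x": 0,"y": 0,"z": 0,"ax": 0,"ay": 0,"az": 0,"hand": 0}
  ]
}}

```text
clock: 20.25
eef_pos: [531.7, 116.3, 126.8]
tcp_rot: [-2.957, 0.0, 1.465]
contact_force: [-8.1, 2.0, 2.5]
opening: 0.136
grasp_force: 80.1
```

```bash
python3 - <<'E'
from h import *
s=monitor.sense();print(s['eef_pos'],s['tcp_rot'],s['contact_force'],abs(s['qvel']).max())
im2,ci=grab('scene');im,_=grab('wrist')
y=-.104
for t in(0,.12,.18,.24):  # lid's front right top corner predicted at angle t
    f=np.array([-170*np.cos(t)+7*np.sin(t)+125,-110]);z=80+7*np.cos(t)+170*np.sin(t)
    w=np.array([547.5,114.7])+[np.cos(y)*f[0]-np.sin(y)*f[1],np.sin(y)*f[0]+np.cos(y)*f[1]]
    print(t,(proj(ci,(*w,z))-[230,140])*3)
cv2.imwrite('pics/s9.png',np.vstack([cv2.resize(im2[140:240,230:370],(420,300),interpolation=cv2.INTER_CUBIC),cv2.resize(im,(420,262))])[...,::-1])
E
```

```text
[531.71423261 116.27533745 126.78100563] [-2.95696245e+00  3.66324654e-04  1.46504744e+00] [-8.12862928  2.0375958   2.5253178 ] 0.0007633264216650113
0 [243.0938865  171.54512063]
0.12 [243.93751328 152.78293896]
0.18 [245.02304173 143.10357827]
0.24 [246.55030145 133.28258772]
```

View pics/s9.png

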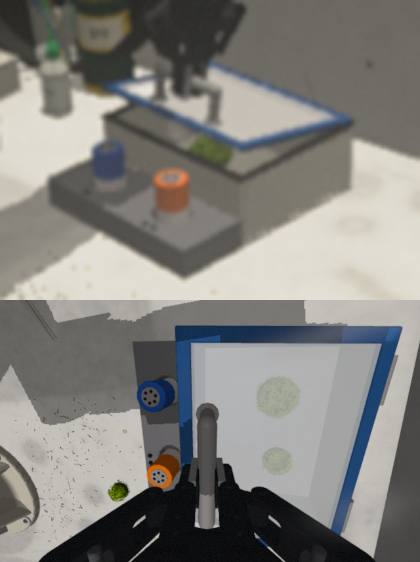

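The lid's front right corner is at about (244,142) in the crop, which matches the predicted position for 0.18 rad. The lid is steady, still gripped, and the cartridges are seated, so I am handing in.

```bash
python3 -c "
from rig import r
print(r.sign_off())"
```

```text
the job is handed in; nothing more can be done
None
```

The job is handed in: blue cartridge seated in the one-dot well, then orange in the two-dot well, and the lid held steady by its bar at about 0.18 rad (roughly 3 cm open); the verdict was not shown to me.

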